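Bring the head tower up to the racket frame and clamp it

ROBOT

A 6-joint arm with a two-finger parallel gripper is mounted at the origin on the work surface. World frame = base frame: x ahead of the robot, y to its left, z up, the work surface at z = 0. Lengths are in m, angles in rad, forces in N, time in s.
With the tool pointing down it reaches from about 0.35 to 0.85 m from the base axis. Payload 8.1 kg.
Tool frame: the origin (TCP) lies midway between the tips of the shut fingers; the grasp point (between the pads) lies 19 mm behind it (grip_depth is the distance from the TCP to the grasp point, in m); z points along the fingers, y is the direction in which the jaws open and shut (so a half turn about z gives the same grasp; the last joint's range is limited). The gripper opens to 93 mm and grips with 3 to 60 N. Pads are 15 mm wide; open, the fingers measure 128 mm over their backs; the gripper's body (75 mm by 188 mm) begins 65 mm behind the grasp point.
Start: joints at [1.133, 0.13, 1.488, -0, 1.523, -0.085], TCP at [0.207, 0.563, 0.196] pointing down, gripper open.
Joint ranges: [-2.96, 2.96], [-0.89, 2.26], [0.02, 2.5], [-1.34, 4.48], [0, 2.73], [-2.66, 2.66]. Speed limits (rad/s): [2.39, 2.39, 2.79, 3.14, 3.14, 3.14].

INTERFACE

Orientations are given as a 3x3 rotation matrix whose columns are the frame's x, y, z axes.
In Python, from workcell import state, read_camera, finish_job, grip_depth gives the robot as it stands.
- The arm moves only by the tool jog_arm, never from a script. Its argument "deltas" is a list of rows, each a list of 6 numbers: the shift along the tool's x, y, z scaled (see below), then the turn, a rotation vector about the tool's x, y, z scaled (see below). A call has 1 to 12 rows; each row is the pose to reach, as a shift and turn from the pose measured when the call began, along the tool's axes at that moment, turning the shorter way round; what a row does not reach only later rows make up. The controller multiplies each number of a shift by 1 m and each number of a turn by 2 pi rad. A row lasts 1/12 s, in which the tool goes at most 41.7 mm and 7.16 degrees, less where a joint would pass 70% of its speed; a pose out of reach is approached as far as the arm can. A call with a number of a shift or a turn outside -1 to 1 is refused whole. A call with a gripper value outside its range is refused whole. "jaw" is the gripper command: -1 is fully open, 1 is shut, values between are in proportion, set as the call begins (left out, the last holds). The fingers move at their own pace and stop on an object; "force" is the grip in N (left out, the last holds). Time passes only in rows, so rows that repeat a pose let the fingers close. It gives the time, the measured TCP pose, the force and the opening at its end, in the units of the state.
- state(): the state, without advancing time (a new reading comes with each control period).
- read_camera(name): name is "side" or "top" or "wrist"; returns a dict with "img" (400x640x3 uint8, red, green, blue), "mtx" (3x3 intrinsics, pixels), "T" (4x4, takes a point from camera to world coordinates); the wrist camera has in their place "tool_from_camera" (4x4, takes a point from camera to tool coordinates, whose origin is the TCP and whose axes are the flange's). Camera axes: x right, y up, looking along -z (the intrinsics and any distortion apply to the point x, -y, -z); pixel columns grow to the right and rows downward; lengths in m; the calibration is good to about 2 mm. A picture is of the moment at which its call begins: read the wrist's pose just before it. There is no depth.
- finish_job(): hands the job in, once; it reports no verdict.
The state is a dict: "t": time; "joints": joint angles; "qvel": joint speeds; "effort": joint torques, N m; "eef_pos": TCP position; "eef_rot": TCP orientation; "ft_force": force on the tool from outside, world axes, zero at the start; "wrist_torque": the same for the moment, N m; "gripper_width": finger opening in m.
Only numpy, scipy, OpenCV 4.12 (cv2) and the standard library are available. Lean on these libraries where they do the work, as an engineer would, in place of code of your own. Each camera call takes 0.05 s, during which the arm holds its last target. There are 200 camera calls.

TASK

On the racket stringing machine, the badminton racket is already held at its throat, but the other tower, under the head of the frame, is still clamped where the last racket needed it. Swing its black clamp knob open, slide the tower along the rail until its white pad sits snug against the inside of the head of the frame without forcing the frame, then turn the knob firmly tight again so that the tower is locked there. Leave the things lying about on the bench where they are.

Things in the scene. Friction and masses are not known exactly. Their poses are not given: they have to be found in the camera images.
- machine: Stringing machine, firm: blue turntable plate 200 x 540 mm, three slotted steel rails along it (tops 111 mm above the bench). Origin on the bench under its middle; y runs along the middle rail from the throat end to the head end, x across the rails away from the robot, z up. Parked blue string-clamp bases on the side rails, within 95 mm of the middle towards the throat, are fixed (tops 152 mm).
- throat_tower: The blue fixed tower at the throat end of the middle rail, which holds the racket with a steel hold-down bar (top knob 242 mm above the bench). Locked; leave it alone. Origin at bench height under its pad's face, which touches the inside of the frame's throat; axes as the machine's.
- head_tower (a joint): Place of the blue head tower on the middle rail in m, 0 to 0.105, growing outwards (machine +y). Foot 56 mm wide, top 135 mm above the bench, from 52 mm inboard to 118 mm outboard of its pad's face. Post 46 mm wide, top 215 mm above the bench, with a nut and stud to 234 mm. Knob loose: slides with a drag of about 4 N and stays where left. Knob tight: a push of 20 N does not shift it.
- head_pad (a point): Middle of the outer face of the white pad (34 mm wide, 22 mm high) on the head tower, the face that must meet the frame; 205 mm above the bench. Axes as the machine's: y points outwards along the rail.
- push_face (a point): A point in the middle of the flat inboard face of the head tower's post, 48 mm inboard of the pad's face and 190 mm above the bench: a place to push the tower outwards, reached from above through the open frame. Axes as the machine's.
- frame_head (a point): Middle of the inside of the racket frame at its head, which the pad must touch; 205 mm above the bench, straight ahead of the pad along the rail. The frame is a red rigid hoop without strings, of round bar 11 mm thick (199 to 211 mm above the bench), 258 x 196 mm outside, its long axis along the machine's y. Axes as the machine's.
- racket (a joint): How far the frame is stretched along the rail towards its head, in m: 0 when nothing pushes it. It gives as a spring of 8 N per mm. More than 3 mm is too much for it.
- clamp_knob (a joint): Angle of the head tower's black clamp knob in rad, 0 to 1.72, axis upright. At 0 its one long wing points along the machine's -x, square to the rail; turning it clockwise seen from above adds, and at 1.57 it points along +y, outwards. The clamp is free below 1.0, begins to bite at 1.07 and is tight from 1.3. It needs 0.2 N m, 0.4 when tight (3 to 6 N near the wing's end), and stays where left.
- knob_axis (a point): Point on the clamp knob's axis at mid height of its wing, 160 mm above the bench and 85 mm outboard of the pad's face; moves with the tower, does not turn. Hub 46 mm in diameter; wing 16 mm wide, 151 to 169 mm above the bench, ending 90 mm from the axis. Under it lies the tower's foot (top 135 mm, 28 mm either side of the axis). Axes as the machine's.
- knob_tip (a point): Middle of the round end of the knob's wing (20 mm in diameter, 18 mm high), 80 mm from the knob's axis and 160 mm above the bench; it turns with the knob.
- clamp_a: A steel string clamp lying loose on the bench (140 mm long, 36 mm high, a lever reaching 103 mm to one side). Origin on the bench under its shaft, 89 mm from the toothed end. To be left alone.
- clamp_b: Another such string clamp of the same size lying loose on the bench, origin likewise. To be left alone.
- tape: A loose roll of white tape, 90 mm across and 24 mm high. Origin at the middle of its underside. To be left alone.
- marker: A loose white and black marker pen, 135 mm long and 17 mm thick. Origin on the bench where its cap begins. To be left alone.

How it is judged:
On the way, in this order (a step that is already met when the one before it is completed fails the run):
1. the clamp knob is swung open, below 0.9 rad, so that the tower is free (value of joint clamp_knob below 0.9 rad), for 0.1 s.
2. the tower's pad is against the inside of the head of the frame, within 2 mm (y of head_pad in the frame of frame_head above -0.002 m), for 0.2 s.
3. the clamp knob is tight again, beyond 1.3 rad (value of joint clamp_knob above 1.3 rad), for 0.2 s.
At the end, for the whole second after the job is handed in: The head tower stands still with its pad within 2 mm of the inside of the frame's head, the clamp knob is tight (beyond 1.3 rad), and the frame is stretched by less than 2 mm (y of head_pad in the frame of frame_head above -0.002 m and value of joint clamp_knob above 1.3 rad and value of joint racket below 0.002 m and velocity of joint head_tower between -0.003 and 0.003 m/s); the robot touches nothing.
It fails at once if the frame is forced: stretched by more than 3 mm (value of joint racket above 0.003 m).
It fails at once if a loose thing on the bench is moved by more than 30 mm (distance of any of clamp_a, clamp_b, tape, marker from where it was at the start of the episode above 0.03 m).
It also fails if it takes over 61 s, if anything falls off the work surface, if the arm or the gripper's body presses on something with over 40 N, if the wrist force passes 120 N, or if a joint passes its speed limit or range.

## Working session

There is one attempt and no reset: what is moved stays moved. The work goes in short steps, Python scripts to look and compute and a tool call to move; the robot and the scene stay as the last step left them, time stands still between calls to the robot, and variables do not carry over. Pictures are saved under pics/ and viewed, about 8 in all and at most 12, crops included, and the job is handed in when it is done.

Besides the shell and the picture viewer there is one more tool, called after "Request:" as name(argument=value, ...) on one line, values as JSON. jog_arm: Moves the arm, as the interface text tells. Shifts and turns lie within -1 to 1; 1 stands for 1 m of shift or 2 pi rad of turn. Its arguments: {"type":"object","properties":{"deltas":{"type":"array","items":{"type":"array","items":{"type":"number"}}},"jaw":{"type":"number"},"force":{"type":"number"}},"required":["deltas"]}

```bash
mkdir -p pics; cat > h.py <<'E'
import numpy as np, cv2
from workcell import state, read_camera, finish_job, grip_depth
def cam(n):
    s=state(); c=read_camera(n)
    if 'T' in c: T=c['T']
    else:
        W=np.eye(4); W[:3,:3]=s['eef_rot']; W[:3,3]=s['eef_pos']; T=W@c['tool_from_camera']
    return c['img'],np.array(c['mtx']),np.array(T)
def ray(K,T,uv,z):
    d=np.linalg.inv(K)@[uv[0],uv[1],1]; d=T[:3,:3]@(d*[1,-1,-1]); o=T[:3,3]
    return o+d*(z-o[2])/d[2]
def proj(K,T,p):
    q=np.linalg.inv(T)@np.append(p,1); q=K@(q[:3]*[1,-1,-1]); return q[:2]/q[2]
def save(n,img): cv2.imwrite('pics/'+n,img[:,:,::-1])
E
python3 - <<'E'
from h import *
s=state(); print(s)
for n in('top','side'):
    i,K,T=cam(n); save(n+'1.png',i); np.savez(n+'1',i=i,K=K,T=T); print(n,K,T)
c=read_camera('wrist'); print(c['tool_from_camera'],c.keys())
E
```

```text
{'t': 0.0, 'joints': array([ 1.13260468e+00,  1.31160539e-01,  1.48926741e+00,  1.42661537e-05,
        1.52299531e+00, -8.54018624e-02]), 'qvel': array([-2.80634569e-06, -1.65205741e-04, -6.46005642e-04, -1.26711628e-03,
        4.36424880e-04,  2.01409906e-03]), 'effort': array([ 4.35878583e-04, -5.59842288e+01, -4.91774547e+01,  7.67204957e-02,
        3.50455160e-02, -1.48109498e-04]), 'eef_pos': array([0.20702654, 0.56250524, 0.19449438]), 'eef_rot': array([[-9.38412141e-01,  3.45517047e-01, -7.89633977e-04],
       [ 3.45517907e-01,  9.38410703e-01, -1.65160371e-03],
       [ 1.70343738e-04, -1.82271766e-03, -9.99998324e-01]]), 'ft_force': array([ 0.2393347 ,  0.70183447, -0.14066758]), 'wrist_torque': array([ 0.02576027,  0.03024904, -0.00407492]), 'gripper_width': 0.09321978648222536}
top [[421.70046763   0.         323.2208873 ]
 [  0.         421.70046763 201.70383064]
 [  0.           0.           1.        ]] [[ 0.03140517  0.99415468 -0.10329658  0.39061094]
 [-0.99949198  0.03179813  0.00215932 -0.02107122]
 [ 0.00543133  0.10317629  0.99464826  1.21841723]
 [ 0.          0.          0.          1.        ]]
side [[425.7904949    0.         324.47868096]
 [  0.         425.7904949  197.04948185]
 [  0.           0.           1.        ]] [[ 0.74912738  0.4187194  -0.5133052  -0.01132256]
 [-0.66202629  0.44632389 -0.60209316 -0.60619794]
 [-0.02300772  0.79086601  0.6115567   0.7780264 ]
 [ 0.          0.          0.          1.        ]]
[[ 6.08498301e-04  9.65886740e-01  2.58964159e-01  7.18796406e-02]
 [ 9.99999776e-01 -6.60241907e-04  1.12836997e-04 -3.45822203e-04]
 [ 2.79966750e-04  2.58964032e-01 -9.65886925e-01 -1.89833315e-01]
 [ 0.00000000e+00  0.00000000e+00  0.00000000e+00  1.00000000e+00]] dict_keys(['img', 'mtx', 'tool_from_camera'])
```

View pics/top1.png

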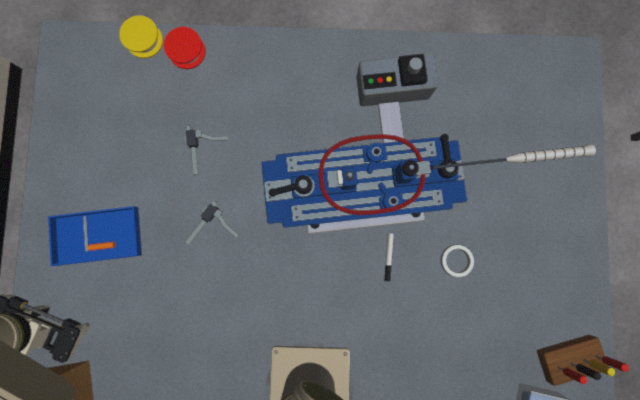

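View pics/side1.png

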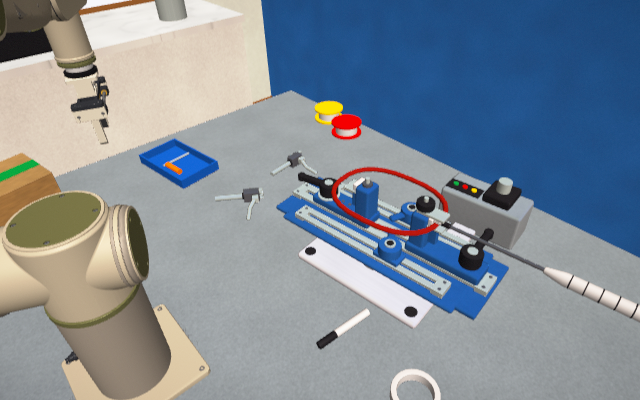

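The top view shows the machine's head end pointing left. The knob hub is at about (303,184) with its wing tip at (275,190), the white pad at (338,179), and the red hoop spans 320–425. The side view agrees. Next I measure.

```bash
python3 - <<'E'
from h import *
d=np.load('top1.npz'); i,K,T=d['i'],d['K'],d['T']
im=i.astype(int); r,g,b=im[...,0],im[...,1],im[...,2]
m=((r>90)&(g<60)&(b<60)).astype(np.uint8); m[:, :300]=0; m[:120]=0;m[230:]=0
ys,xs=np.nonzero(m); P=np.array([ray(K,T,(x,y),.205)[:2] for x,y in zip(xs,ys)])
h=cv2.convexHull(P.astype(np.float32)); e=cv2.fitEllipse(h); print('hoop',e, cv2.minAreaRect(h))
mb=((b>90)&(r<60)&(g<120)).astype(np.uint8); mb[:, :250]=0; mb[:130]=0; mb[240:]=0;mb[:,480:]=0
ys,xs=np.nonzero(mb); Q=np.array([ray(K,T,(x,y),.09)[:2] for x,y in zip(xs,ys)]).astype(np.float32)
print('plate',cv2.minAreaRect(cv2.convexHull(Q)))
for n,u,v,z in[('hub',303,184,.18),('tip',273,190,.16),('tip throat',446,139,.16),('padL',334,179,.216),('nut',349,180,.234)]: print(n,ray(K,T,(u,v),z).round(4))
c=cv2.resize(i[120:240,250:480],None,fx=3.4,fy=3.4,interpolation=cv2.INTER_CUBIC); save('topc.png',c)
E
```

```text
hoop ((0.567690372467041, -0.1388883739709854), (0.1993292272090912, 0.2659527659416199), 8.112930297851562) ((0.5677956938743591, -0.13754191994667053), (0.19305893778800964, 0.25382697582244873), 9.784789085388184)
plate ((0.5680326223373413, -0.13032600283622742), (0.20108918845653534, 0.5396415591239929), 8.052083015441895)
hub [0.5411 0.0283 0.18  ]
tip [0.5262 0.1045 0.16  ]
tip throat [ 0.6724 -0.3333  0.16  ]
padL [ 0.5504 -0.0474  0.216 ]
nut [ 0.5463 -0.0824  0.234 ]
```

View pics/topc.png

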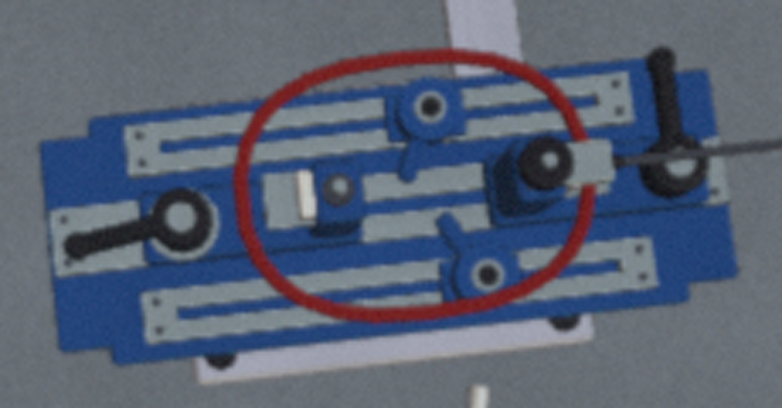

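The crop confirms the wing points along about +y (tight), with the pad about 36 mm short of the hoop. Plate and hoop both give machine y = (-0.140, 0.990). I will go above the knob and refine with the wrist camera.

```bash
cat >> h.py <<'E'
MY=np.array([-.140,.990,0]); MX=np.array([.990,.140,0])
def plan(p,yawdeg):
    "tool-frame row to reach world p, tool down, tool x at world yawdeg"
    from scipy.spatial.transform import Rotation as Ro
    s=state(); R=s['eef_rot']; a=np.radians(yawdeg); x=np.array([np.cos(a),np.sin(a),0]); z=np.array([0,0,-1.])
    G=np.c_[x,np.cross(z,x),z]
    return np.r_[R.T@(np.array(p)-s['eef_pos']),Ro.from_matrix(R.T@G).as_rotvec()/2/np.pi].round(4).tolist()
E
python3 -c "
from h import *
print(plan((.55,.0,.33),98))"
```

```text
[-0.5162, -0.4097, -0.1348, -0.0002, 0.0001, 0.1716]
```

Request:
jog_arm(deltas=[[-0.516,-0.41,-0.135,0,0,0.1716],[-0.516,-0.41,-0.135,0,0,0.1716],[-0.516,-0.41,-0.135,0,0,0.1716],[-0.516,-0.41,-0.135,0,0,0.1716],[-0.516,-0.41,-0.135,0,0,0.1716],[-0.516,-0.41,-0.135,0,0,0.1716],[-0.516,-0.41,-0.135,0,0,0.1716],[-0.516,-0.41,-0.135,0,0,0.1716],[-0.516,-0.41,-0.135,0,0,0.1716],[-0.516,-0.41,-0.135,0,0,0.1716],[-0.516,-0.41,-0.135,0,0,0.1716],[-0.516,-0.41,-0.135,0,0,0.1716]], jaw=0)

```text
t: 1.15
eef_pos: [0.4622, 0.1425, 0.296]
eef_rot: [[-0.139, 0.99, -0.0], [0.99, 0.139, -0.001], [-0.001, -0.001, -1.0]]
ft_force: [1.1, 0.1, 0.2]
gripper_width: 0.0466
```

```bash
python3 -c "
from h import *
print(plan((.55,.0,.33),98))"
```

```text
[-0.1534, 0.067, -0.0339, -0.0001, 0.0002, 0.0]
```

Request:
jog_arm(deltas=[[-0.153,0.067,-0.034,0,0,0],[-0.153,0.067,-0.034,0,0,0],[-0.153,0.067,-0.034,0,0,0],[-0.153,0.067,-0.034,0,0,0],[-0.153,0.067,-0.034,0,0,0],[-0.153,0.067,-0.034,0,0,0],[-0.153,0.067,-0.034,0,0,0]])

```text
t: 1.73
eef_pos: [0.5497, 0.0004, 0.3295]
eef_rot: [[-0.138, 0.99, -0.002], [0.99, 0.138, -0.001], [-0.0, -0.002, -1.0]]
ft_force: [-0.4, 0.4, -0.2]
gripper_width: 0.0469
```

```bash
python3 - <<'E'
from h import *
i,K,T=cam('wrist'); save('w1.png',i); np.savez('w1',i=i,K=K,T=T); print(K,state()['eef_pos'],state()['ft_force'])
E
```

```text
[[343.54029087   0.         321.55814486]
 [  0.         343.54029087 194.02184261]
 [  0.           0.           1.        ]] [0.54939683 0.00116634 0.32958299] [-0.7866394   0.11781501  0.44808869]
```

View pics/w1.png

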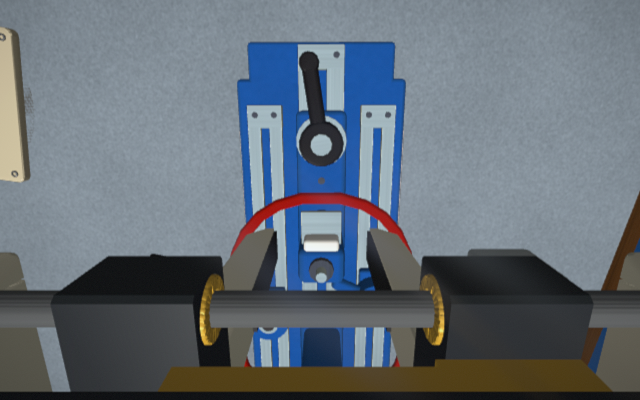

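The wrist view is square to the machine: hub at (321,145), wing tip at (308,61) leaning towards -x (angle about 1.42), pad at (321,240), hoop head at (321,199).

```bash
python3 - <<'E'
from h import *
d=np.load('w1.npz'); i,K,T=d['i'],d['K'],d['T']
col=i[185:260,321]; print([(185+k,*c) for k,c in enumerate(col)][::2])
P={}
for n,u,v,z in[('hub',321,145,.18),('hubz.17',321,145,.169),('tip',308,61,.169),('hoop top',321,198.5,.211),('padtop',321,237,.216),('nut',321,278,.234),('railhole L',299,50,.09),('plateTL',248,43,.09),('plateTR',394,42,.09)]:
    p=ray(K,T,(u,v),z); P[n]=p; print(n,p.round(4),'mach',(p@MX).round(4),(p@MY).round(4))
E
```

```text
[(185, np.uint8(39), np.uint8(90), np.uint8(166)), (187, np.uint8(40), np.uint8(91), np.uint8(167)), (189, np.uint8(41), np.uint8(89), np.uint8(165)), (191, np.uint8(43), np.uint8(89), np.uint8(164)), (193, np.uint8(101), np.uint8(40), np.uint8(55)), (195, np.uint8(135), np.uint8(38), np.uint8(44)), (197, np.uint8(157), np.uint8(41), np.uint8(46)), (199, np.uint8(160), np.uint8(43), np.uint8(49)), (201, np.uint8(162), np.uint8(41), np.uint8(47)), (203, np.uint8(138), np.uint8(53), np.uint8(79)), (205, np.uint8(41), np.uint8(88), np.uint8(162)), (207, np.uint8(37), np.uint8(87), np.uint8(163)), (209, np.uint8(34), np.uint8(75), np.uint8(138)), (211, np.uint8(89), np.uint8(94), np.uint8(93)), (213, np.uint8(161), np.uint8(180), np.uint8(188)), (215, np.uint8(164), np.uint8(183), np.uint8(191)), (217, np.uint8(166), np.uint8(186), np.uint8(194)), (219, np.uint8(167), np.uint8(187), np.uint8(195)), (221, np.uint8(169), np.uint8(190), np.uint8(198)), (223, np.uint8(164), np.uint8(184), np.uint8(191)), (225, np.uint8(159), np.uint8(180), np.uint8(187)), (227, np.uint8(164), np.uint8(183), 
[... 587 characters left out ...]
1, np.uint8(150), np.uint8(161), np.uint8(178)), (253, np.uint8(26), np.uint8(75), np.uint8(138)), (255, np.uint8(30), np.uint8(84), np.uint8(158)), (257, np.uint8(35), np.uint8(62), np.uint8(108)), (259, np.uint8(44), np.uint8(44), np.uint8(47))]
hub [0.5443 0.0302 0.18  ] mach 0.5431 -0.0463
hubz.17 [0.5444 0.0289 0.169 ] mach 0.543 -0.0476
tip [0.521  0.1065 0.169 ] mach 0.5307 0.0325
hoop top [ 0.5508 -0.0153  0.211 ] mach 0.5431 -0.0922
padtop [ 0.5558 -0.0514  0.216 ] mach 0.5431 -0.1287
nut [ 0.5605 -0.0842  0.234 ] mach 0.5431 -0.1618
railhole L [0.5048 0.1249 0.09  ] mach 0.5173 0.053
plateTL [0.4454 0.1242 0.09  ] mach 0.4583 0.0606
plateTR [0.6125 0.1487 0.09  ] mach 0.6272 0.0614
```

```bash
cat >> h.py <<'E'
def knob(th,r=.072,z=.153,ay=-.047,ax=.5431):
    p=(ax-r*np.cos(th))*MX+(ay+r*np.sin(th))*MY; p[2]=z
    return plan(p,98.05+90-np.degrees(th))
E
python3 -c "
from h import *
print(knob(1.417,z=.23)); print(knob(1.417))"
```

```text
[0.1, -0.012, 0.0996, -0.0003, 0.0, -0.0246]
[0.1, -0.0119, 0.1766, -0.0003, 0.0, -0.0246]
```

Request:
jog_arm(deltas=[[0.1,-0.012,0.1,0,0,-0.0246],[0.1,-0.012,0.1,0,0,-0.0246],[0.1,-0.012,0.1,0,0,-0.0246],[0.1,-0.012,0.1,0,0,-0.0246],[0.1,-0.012,0.1,0,0,-0.0246],[0.1,-0.012,0.12,0,0,-0.0246],[0.1,-0.012,0.14,0,0,-0.0246],[0.1,-0.012,0.16,0,0,-0.0246],[0.1,-0.012,0.176,0,0,-0.0246],[0.1,-0.012,0.176,0,0,-0.0246],[0.1,-0.012,0.176,0,0,-0.0246]])

```text
t: 2.7
eef_pos: [0.5232, 0.0983, 0.1543]
eef_rot: [[-0.291, 0.957, -0.002], [0.957, 0.291, -0.001], [-0.0, -0.002, -1.0]]
ft_force: [0.3, 0.4, 0.4]
gripper_width: 0.0466
```

```bash
python3 - <<'E'
from h import *
i,K,T=cam('wrist'); save('w2.png',i); s=state(); print(s['eef_pos'],s['ft_force'])
for th in np.arange(1.4,.29,-.1): print(round(th,2),knob(th))
E
```

```text
[0.52403259 0.09838766 0.15536153] [ 0.44758817 -0.29613258  0.25079459]
1.4 [0.0002, -0.0019, 0.0024, 0.0, 0.0001, -0.0026]
1.3 [-0.0003, -0.009, 0.0024, 0.0, 0.0001, -0.0185]
1.2 [-0.0015, -0.0161, 0.0024, -0.0, 0.0001, -0.0344]
1.1 [-0.0034, -0.0231, 0.0024, -0.0, 0.0001, -0.0504]
1.0 [-0.0059, -0.0298, 0.0024, -0.0, 0.0001, -0.0663]
0.9 [-0.0092, -0.0362, 0.0024, -0.0, 0.0001, -0.0822]
0.8 [-0.013, -0.0423, 0.0024, -0.0, 0.0001, -0.0981]
0.7 [-0.0175, -0.0479, 0.0024, -0.0, 0.0001, -0.114]
0.6 [-0.0225, -0.0531, 0.0024, -0.0, 0.0001, -0.1299]
0.5 [-0.028, -0.0578, 0.0024, -0.0, 0.0001, -0.1459]
0.4 [-0.0339, -0.0619, 0.0024, -0.0, 0.0001, -0.1618]
0.3 [-0.0402, -0.0654, 0.0024, -0.0001, 0.0001, -0.1777]
```

View pics/w2.png

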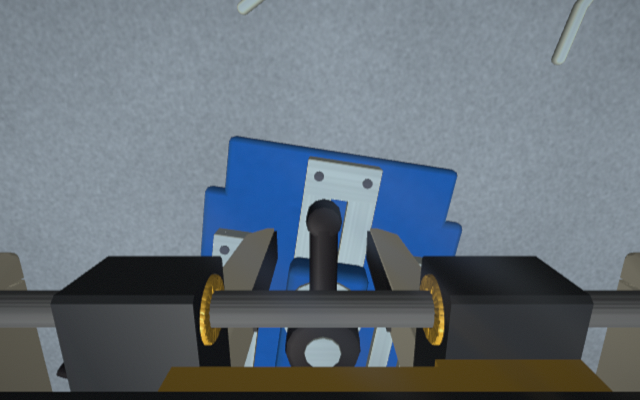

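The wing (tip at (323,218)) is centred between the fingers. Swinging open.

Request:
jog_arm(deltas=[[0.0,-0.002,0.002,0,0,-0.0026],[0.0,-0.009,0.002,0,0,-0.0185],[-0.0015,-0.016,0.002,0,0,-0.0344],[-0.0035,-0.023,0.002,0,0,-0.05],[-0.006,-0.03,0.002,0,0,-0.066],[-0.009,-0.036,0.002,0,0,-0.082],[-0.013,-0.042,0.002,0,0,-0.098],[-0.0175,-0.048,0.002,0,0,-0.114],[-0.0225,-0.053,0.002,0,0,-0.13],[-0.028,-0.058,0.002,0,0,-0.146],[-0.031,-0.06,0.002,0,0,-0.154],[-0.031,-0.06,0.002,0,0,-0.154]], jaw=0.4)

```text
t: 3.75
eef_pos: [0.4765, 0.0506, 0.1553]
eef_rot: [[-0.954, 0.301, 0.003], [0.301, 0.954, -0.001], [-0.003, 0.0, -1.0]]
ft_force: [0.3, 0.0, -0.3]
gripper_width: 0.0278
```

```bash
python3 - <<'E'
from h import *
i,K,T=cam('wrist'); save('w3.png',i); np.savez('w3',i=i,K=K,T=T); s=state(); print(s['eef_pos'],s['ft_force'],s['gripper_width'])
print(knob(.55,z=.153),knob(.55,z=.33))
E
```

```text
[0.47656046 0.05097342 0.15510325] [-0.43652748  0.51954198  0.31048264] 0.02774277751563099
[0.0006, 0.0074, 0.0021, 0.0001, 0.0005, 0.0159] [0.0001, 0.0074, -0.1749, 0.0001, 0.0005, 0.0159]
```

View pics/w3.png

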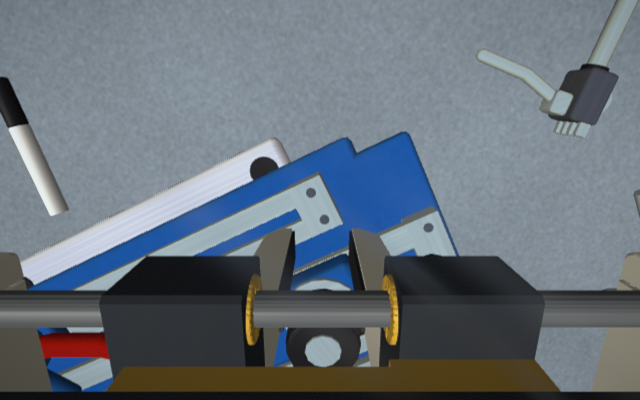

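The wing is no longer between the fingers, and only the hub shows at (323,350). I will check the top view.

```bash
python3 - <<'E'
from h import *
i,K,T=cam('top'); a=cv2.resize(i[130:240,250:400],None,fx=3,fy=3,interpolation=cv2.INTER_CUBIC)
i,K,T=cam('side'); b=cv2.resize(i[140:250,260:410],None,fx=3,fy=3,interpolation=cv2.INTER_CUBIC)
save('ts2.png',cv2.resize(np.hstack([a,b]),(800,293)))
E
```

```text
(no output)
```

View pics/ts2.png

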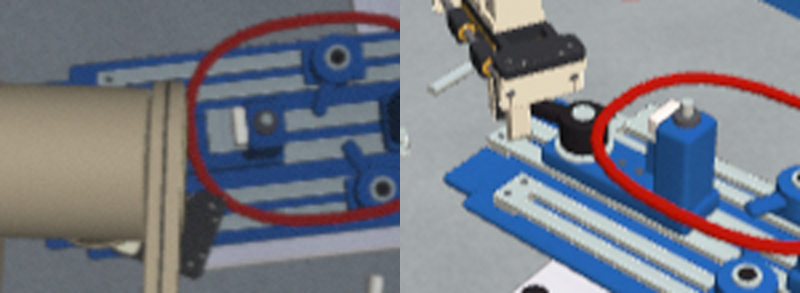

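```bash
python3 -c "
from h import *
print(plan((.55,.0,.33),98))"
```

```text
[-0.0862, -0.0264, -0.1753, 0.0002, 0.0003, 0.1784]
```

Request:
jog_arm(deltas=[[0,0,-0.04,0,0,0],[0,0,-0.08,0,0,0],[-0.02,0,-0.12,0,0,0.03],[-0.086,-0.026,-0.175,0,0,0.178],[-0.086,-0.026,-0.175,0,0,0.178],[-0.086,-0.026,-0.175,0,0,0.178],[-0.086,-0.026,-0.175,0,0,0.178],[-0.086,-0.026,-0.175,0,0,0.178],[-0.086,-0.026,-0.175,0,0,0.178],[-0.086,-0.026,-0.175,0,0,0.178],[-0.086,-0.026,-0.175,0,0,0.178],[-0.086,-0.026,-0.175,0,0,0.178]])

```text
t: 4.9
eef_pos: [0.5501, 0.0008, 0.3299]
eef_rot: [[-0.135, 0.991, 0.002], [0.991, 0.135, -0.0], [-0.001, 0.002, -1.0]]
ft_force: [-0.4, -0.3, 0.2]
gripper_width: 0.028
```

```bash
cat >> h.py <<'E'
def look(name):
    i,K,T=cam('wrist'); save(name,i)
    g=i.max(2); m=((g<60)).astype(np.uint8); m[230:]=0; m[:, :180]=0; m[:,420:]=0
    n,l,st,c=cv2.connectedComponentsWithStats(m)
    k=1+np.argmax(st[1:,4]); ys,xs=np.nonzero(l==k)
    P=np.array([ray(K,T,(x,y),.169) for x,y in zip(xs,ys)])
    M=np.c_[P@MX,P@MY]; 
    d=M-M.mean(0); f=M[np.argmax(np.linalg.norm(d,axis=1))]
    print('knob blob',st[k],'tip mach',f.round(4)); return i,K,T,f
E
python3 - <<'E'
from h import *
i,K,T,f=look('w4.png'); v=f-[.5431,-.047]; print(np.linalg.norm(v),np.arctan2(v[1],-v[0]))
print(state()['eef_pos'])
E
```

```text
knob blob [ 298   52   44  114 2135] tip mach [0.5295 0.0409]
0.08891637567584114 1.4170027813379908
[0.55008281 0.00075272 0.32989321]
```

View pics/w4.png

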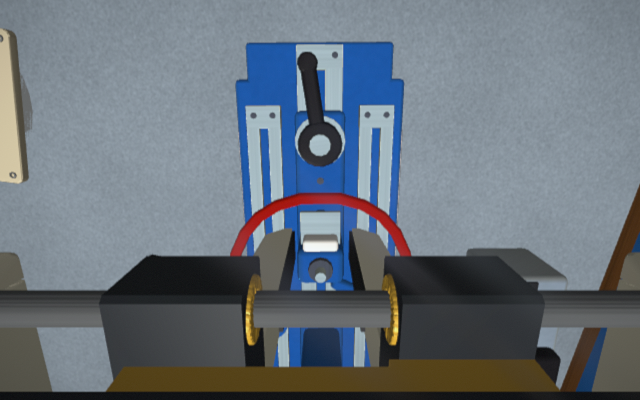

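The knob has not moved (1.417 rad, wing end 89 mm from the axis, as given). The part-open fingertips must have retracted and passed over the wing. I will push with shut fingers instead, whose tips are at the TCP.

```bash
cat >> h.py <<'E'
def push(th,off,r=.07,z=.152,ay=-.047,ax=.5431):
    p=(ax-r*np.cos(th)+off*np.sin(th))*MX+(ay+r*np.sin(th)+off*np.cos(th))*MY; p[2]=z
    return plan(p,98.05+90-np.degrees(th))
E
python3 -c "
from h import *
print(push(1.417,.042,z=.23)); print(push(1.417,.042))"
```

```text
[0.1049, 0.0291, 0.0999, 0.0003, 0.0002, -0.024]
[0.1049, 0.0289, 0.1779, 0.0003, 0.0002, -0.024]
```

Request:
jog_arm(deltas=[[0.105,0.029,0.0,0,0,-0.024],[0.105,0.029,0.05,0,0,-0.024],[0.105,0.029,0.1,0,0,-0.024],[0.105,0.029,0.1,0,0,-0.024],[0.105,0.029,0.1,0,0,-0.024],[0.105,0.029,0.12,0,0,-0.024],[0.105,0.029,0.14,0,0,-0.024],[0.105,0.029,0.16,0,0,-0.024],[0.105,0.029,0.178,0,0,-0.024],[0.105,0.029,0.178,0,0,-0.024],[0.105,0.029,0.178,0,0,-0.024]], jaw=1)

```text
t: 5.87
eef_pos: [0.564, 0.1083, 0.1523]
eef_rot: [[-0.292, 0.956, 0.001], [0.956, 0.292, -0.001], [-0.001, 0.001, -1.0]]
ft_force: [0.6, 0.0, -0.1]
gripper_width: 0.0007
```

```bash
python3 - <<'E'
from h import *
s=state(); print(s['eef_pos'],s['ft_force'],s['gripper_width'])
for th in np.arange(1.4,.49,-.1): print(round(th,2),push(th,.025))
E
```

```text
[0.56396665 0.10826968 0.15231284] [ 0.62761339  0.03860618 -0.05752693] 0.000682739003810371
1.4 [0.0008, -0.0179, 0.0003, 0.0002, 0.0002, -0.0024]
1.3 [0.0028, -0.0251, 0.0003, 0.0001, 0.0002, -0.0183]
1.2 [0.0041, -0.0324, 0.0003, 0.0001, 0.0002, -0.0343]
1.1 [0.0047, -0.0398, 0.0003, 0.0001, 0.0002, -0.0502]
1.0 [0.0045, -0.0472, 0.0003, 0.0001, 0.0002, -0.0661]
0.9 [0.0036, -0.0546, 0.0003, 0.0001, 0.0002, -0.082]
0.8 [0.002, -0.0618, 0.0003, 0.0001, 0.0002, -0.0979]
0.7 [-0.0004, -0.0689, 0.0002, 0.0001, 0.0002, -0.1138]
0.6 [-0.0034, -0.0756, 0.0002, 0.0001, 0.0002, -0.1297]
0.5 [-0.0071, -0.0821, 0.0002, 0.0001, 0.0002, -0.1457]
```

First a partial swing, to check force and motion.

Request:
jog_arm(deltas=[[0.0,-0.009,0,0,0,0],[0.001,-0.018,0,0,0,-0.0024],[0.002,-0.0215,0,0,0,-0.01],[0.003,-0.025,0,0,0,-0.018],[0.0035,-0.029,0,0,0,-0.026],[0.004,-0.0325,0,0,0,-0.034]])

```text
t: 6.37
eef_pos: [0.5323, 0.1024, 0.155]
eef_rot: [[-0.491, 0.871, 0.005], [0.871, 0.491, -0.001], [-0.003, 0.004, -1.0]]
ft_force: [-0.6, 0.0, 0.3]
gripper_width: 0.0009
```

```bash
python3 - <<'E'
from h import *
s=state(); print(s['eef_pos'],s['ft_force'])
i,K,T=cam('wrist'); save('w5.png',i)
for th in np.arange(1.2,.44,-.05): print(round(th,2),push(th,.025))
E
```

```text
[0.53231964 0.10238956 0.15499603] [-0.63560371  0.03343141  0.31260569]
1.2 [0.0004, 0.0001, 0.0029, 0.0005, 0.0004, 0.0009]
1.15 [0.0016, -0.0034, 0.0029, 0.0005, 0.0004, -0.0071]
1.1 [0.0026, -0.007, 0.0029, 0.0005, 0.0004, -0.015]
1.05 [0.0034, -0.0106, 0.0029, 0.0005, 0.0005, -0.023]
1.0 [0.0041, -0.0143, 0.0028, 0.0005, 0.0005, -0.031]
0.95 [0.0045, -0.018, 0.0028, 0.0005, 0.0005, -0.0389]
0.9 [0.0048, -0.0217, 0.0028, 0.0005, 0.0005, -0.0469]
0.85 [0.0049, -0.0254, 0.0028, 0.0004, 0.0005, -0.0548]
0.8 [0.0048, -0.0291, 0.0028, 0.0004, 0.0005, -0.0628]
0.75 [0.0045, -0.0328, 0.0028, 0.0004, 0.0005, -0.0707]
0.7 [0.004, -0.0365, 0.0028, 0.0004, 0.0005, -0.0787]
0.65 [0.0034, -0.0401, 0.0028, 0.0004, 0.0005, -0.0867]
0.6 [0.0025, -0.0438, 0.0028, 0.0004, 0.0006, -0.0946]
0.55 [0.0015, -0.0473, 0.0027, 0.0004, 0.0006, -0.1026]
0.5 [0.0003, -0.0509, 0.0027, 0.0004, 0.0006, -0.1105]
0.45 [-0.001, -0.0543, 0.0027, 0.0003, 0.0006, -0.1185]
```

View pics/w5.png

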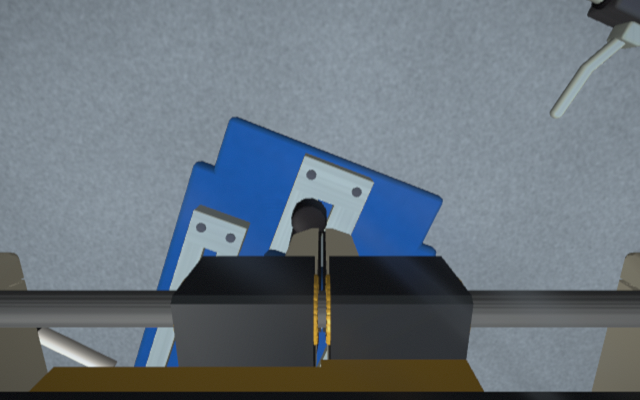

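```bash
python3 - <<'E'
from h import *
import cv2
i=cv2.imread('pics/w5.png')[:,:,::-1]
c=read_camera('wrist'); s=state(); W=np.eye(4); W[:3,:3]=s['eef_rot']; W[:3,3]=s['eef_pos']; T=W@c['tool_from_camera']; K=c['mtx']
for uv in[(309,212),(309,215)]:
    p=ray(K,T,uv,.169); m=np.array([p@MX,p@MY]); v=m-[.5431,-.047]; print(m,np.linalg.norm(v),np.arctan2(v[1],-v[0]))
# expected tip circle for th=1.417
for th in(1.417,1.3,1.2):
    q=(.5431-.08*np.cos(th))*MX+(-.047+.08*np.sin(th))*MY; q[2]=.169; print(th,proj(K,T,q))
print(s['joints'])
E
```

```text
[0.52933216 0.03785981] 0.08596941437376 1.4099556067728685
[0.52993267 0.03627361] 0.0843082038644003 1.413973462637497
1.417 [307.53459585 222.39067314]
1.3 [290.3994964  219.81657435]
1.2 [275.57864127 219.12084592]
[ 9.62549483e-02 -8.33627731e-03  1.70735502e+00 -1.03038150e-03
  1.43825747e+00 -4.14967844e-01]
```

The knob is still at 1.41, and the fingers overlap the wing in plan with no force, so they seem to be above it. I will feel downward gently to find its real height.

Request:
jog_arm(deltas=[[0,0,0.003,0,0,0],[0,0,0.004,0,0,0],[0,0,0.005,0,0,0],[0,0,0.005,0,0,0]])

```text
t: 6.8
eef_pos: [0.5323, 0.1024, 0.1497]
eef_rot: [[-0.489, 0.872, 0.004], [0.872, 0.489, -0.001], [-0.003, 0.003, -1.0]]
ft_force: [-0.3, -0.1, -0.3]
gripper_width: 0.0005
```

```bash
python3 - <<'E'
from h import *
s=state(); print(s['eef_pos'],s['ft_force'],s['wrist_torque'])
i,K,T=cam('side'); save('s3.png',np.hstack([cv2.resize(i[110:230,270:370],None,fx=5,fy=5,interpolation=cv2.INTER_CUBIC)]))
tip=(.5431-.08*np.cos(1.417))*MX+(-.047+.08*np.sin(1.417))*MY; tip[2]=.16
print(proj(K,T,tip),proj(K,T,s['eef_pos']))
E
```

```text
[0.53228086 0.10238246 0.1496828 ] [-0.29123638 -0.11904632 -0.30638856] [-0.03358795 -0.01507059  0.02741992]
[301.41806298 176.53682499] [305.95610009 178.71278675]
```

View pics/s3.png

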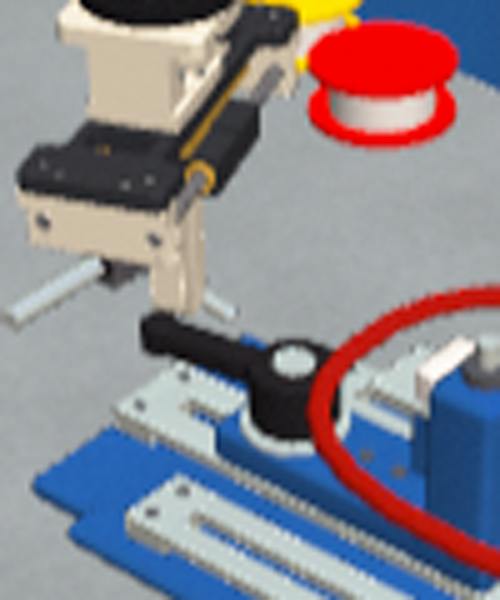

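The side crop puts the real fingertips about 17 mm above the reported TCP, and the fingertip's row in the wrist view (229, where a tip 19 mm short gives 228) agrees. So I will back off and work 19 mm lower.

```bash
python3 -c "
from h import *
print(push(1.417,.045,z=.15)); print(push(1.417,.045,z=.136))"
```

```text
[-0.0108, 0.0338, -0.0002, 0.0006, 0.0003, 0.0345]
[-0.0107, 0.0338, 0.0138, 0.0006, 0.0003, 0.0345]
```

Request:
jog_arm(deltas=[[-0.005,0.017,-0.003,0,0,0.017],[-0.011,0.034,-0.003,0,0,0.0345],[-0.011,0.034,0,0,0,0.0345],[-0.011,0.034,0.005,0,0,0.0345],[-0.011,0.034,0.01,0,0,0.0345],[-0.011,0.034,0.014,0,0,0.0345],[-0.011,0.034,0.014,0,0,0.0345],[-0.011,0.034,0.014,0,0,0.0345]])

```text
t: 7.52
eef_pos: [0.5665, 0.1093, 0.1352]
eef_rot: [[-0.291, 0.957, 0.003], [0.957, 0.291, -0.001], [-0.002, 0.002, -1.0]]
ft_force: [0.5, 0.1, 0.4]
gripper_width: 0.0002
```

```bash
python3 - <<'E'
from h import *
s=state(); print(s['eef_pos'],s['ft_force'])
for th in np.arange(1.4,.49,-.1): print(round(th,2),push(th,.021,z=.136))
E
```

```text
[0.5664997  0.10927325 0.13517757] [0.4760977  0.06776349 0.40102546]
1.4 [0.0005, -0.0246, -0.0009, 0.0004, 0.0003, -0.0026]
1.3 [0.0021, -0.0317, -0.0009, 0.0004, 0.0003, -0.0185]
1.2 [0.003, -0.039, -0.0009, 0.0004, 0.0003, -0.0344]
1.1 [0.0032, -0.0463, -0.0009, 0.0004, 0.0003, -0.0504]
1.0 [0.0026, -0.0536, -0.001, 0.0003, 0.0003, -0.0663]
0.9 [0.0014, -0.0608, -0.001, 0.0003, 0.0003, -0.0822]
0.8 [-0.0006, -0.0678, -0.001, 0.0003, 0.0004, -0.0981]
0.7 [-0.0033, -0.0746, -0.001, 0.0003, 0.0004, -0.114]
0.6 [-0.0066, -0.0811, -0.001, 0.0003, 0.0004, -0.1299]
0.5 [-0.0106, -0.0872, -0.001, 0.0003, 0.0004, -0.1459]
```

Request:
jog_arm(deltas=[[0.0,-0.012,-0.001,0,0,0],[0.0005,-0.0245,-0.001,0,0,-0.0026],[0.002,-0.032,-0.001,0,0,-0.0185],[0.003,-0.039,-0.001,0,0,-0.034],[0.003,-0.0395,-0.001,0,0,-0.034]])

```text
t: 7.93
eef_pos: [0.5276, 0.1007, 0.1369]
eef_rot: [[-0.491, 0.871, 0.005], [0.871, 0.491, -0.001], [-0.003, 0.004, -1.0]]
ft_force: [1.5, -0.4, 0.6]
gripper_width: 0.0005
```

```bash
python3 - <<'E'
from h import *
s=state(); print(s['eef_pos'],s['ft_force'],s['wrist_torque'])
for th in np.arange(1.2,.29,-.1): print(round(th,2),push(th,.021,z=.136))
E
```

```text
[0.5276365  0.10070213 0.13692891] [ 1.52360211 -0.43951537  0.58502333] [-0.05647688 -0.16715648 -0.03976521]
1.2 [-0.0002, 0.0006, 0.0009, 0.0006, 0.0004, 0.0004]
1.1 [0.0015, -0.0064, 0.0009, 0.0006, 0.0005, -0.0155]
1.0 [0.0026, -0.0137, 0.0009, 0.0005, 0.0005, -0.0315]
0.9 [0.0029, -0.021, 0.0008, 0.0005, 0.0005, -0.0474]
0.8 [0.0025, -0.0283, 0.0008, 0.0005, 0.0005, -0.0633]
0.7 [0.0014, -0.0355, 0.0008, 0.0005, 0.0006, -0.0792]
0.6 [-0.0005, -0.0425, 0.0008, 0.0004, 0.0006, -0.0951]
0.5 [-0.003, -0.0494, 0.0008, 0.0004, 0.0006, -0.111]
0.4 [-0.0063, -0.0559, 0.0007, 0.0004, 0.0006, -0.1269]
0.3 [-0.0101, -0.0621, 0.0007, 0.0004, 0.0007, -0.1429]
```

Contact is now felt (1.5 N, with a wrist moment), so I continue the swing.

Request:
jog_arm(deltas=[[0.0005,-0.003,0.001,0,0,-0.008],[0.0015,-0.0065,0.001,0,0,-0.0155],[0.002,-0.01,0.001,0,0,-0.0235],[0.0025,-0.0135,0.001,0,0,-0.0315],[0.003,-0.0175,0.001,0,0,-0.0395],[0.003,-0.021,0.001,0,0,-0.0475],[0.0025,-0.028,0.001,0,0,-0.063],[0.0015,-0.0355,0.001,0,0,-0.079],[-0.0005,-0.0425,0.001,0,0,-0.095],[-0.003,-0.049,0.001,0,0,-0.111],[-0.003,-0.049,0.001,0,0,-0.111]])

```text
t: 8.85
eef_pos: [0.4866, 0.0737, 0.1366]
eef_rot: [[-0.937, 0.35, 0.006], [0.35, 0.937, -0.0], [-0.006, 0.002, -1.0]]
ft_force: [-0.5, 1.8, 2.2]
gripper_width: 0.0004
```

```bash
python3 - <<'E'
from h import *
s=state(); print(s['eef_pos'],s['ft_force'],s['wrist_torque'])
print('back',push(.5,.04,z=.136)); print(plan((.55,.0,.33),98))
E
```

```text
[0.48660063 0.07372935 0.13658774] [-0.49369301  1.8126159   2.18764934] [ 0.02741987 -0.01349787 -0.0297877 ]
back [0.0004, 0.0189, 0.0006, 0.0003, 0.0009, 0.0002]
[-0.0863, -0.0465, -0.193, 0.0007, 0.0007, 0.1708]
```

Request:
jog_arm(deltas=[[0,0.019,0,0,0,0],[0,0.019,-0.04,0,0,0],[0,0.019,-0.08,0,0,0],[-0.02,0,-0.12,0,0,0.03],[-0.086,-0.046,-0.193,0,0,0.171],[-0.086,-0.046,-0.193,0,0,0.171],[-0.086,-0.046,-0.193,0,0,0.171],[-0.086,-0.046,-0.193,0,0,0.171],[-0.086,-0.046,-0.193,0,0,0.171],[-0.086,-0.046,-0.193,0,0,0.171],[-0.086,-0.046,-0.193,0,0,0.171],[-0.086,-0.046,-0.193,0,0,0.171]])

```text
t: 9.85
eef_pos: [0.5502, 0.0005, 0.3298]
eef_rot: [[-0.124, 0.992, 0.005], [0.992, 0.124, -0.0], [-0.001, 0.005, -1.0]]
ft_force: [0.3, -0.1, -0.1]
gripper_width: 0.0006
```

```bash
python3 - <<'E'
from h import *
i,K,T,f=look('w6.png'); v=f-[.5431,-.047]; print(np.linalg.norm(v),np.arctan2(v[1],-v[0]))
# post push face at mach y -.132-.048
p=.5431*MX+(-.180-.030)*MY
for z in(.28,.180): p[2]=z; print(plan(p,98.05))
E
```

```text
knob blob [ 238   99  103   67 2080] tip mach [ 0.4638 -0.0071]
0.08879977396691624 0.46588543715290903
[-0.1334, 0.0004, 0.05, 0.0009, 0.0002, -0.0029]
[-0.1333, -0.0002, 0.15, 0.0009, 0.0002, -0.0029]
```

View pics/w6.png

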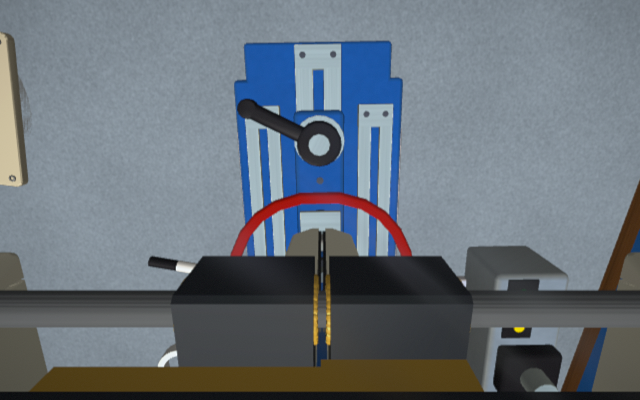

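The knob now reads 0.466 rad, which is open. Next I go down inside the hoop, inboard of the post (real tips about 19 mm above the TCP reading, aiming for about 0.20).

Request:
jog_arm(deltas=[[-0.133,0,0,0.0009,0,-0.003],[-0.133,0,0,0.0009,0,-0.003],[-0.133,0,0.02,0.0009,0,-0.003],[-0.133,0,0.06,0.0009,0,-0.003],[-0.133,0,0.1,0.0009,0,-0.003],[-0.133,0,0.12,0.0009,0,-0.003],[-0.133,0,0.135,0.0009,0,-0.003],[-0.133,0,0.147,0.0009,0,-0.003],[-0.133,0,0.147,0.0009,0,-0.003],[-0.133,0,0.147,0.0009,0,-0.003]])

```text
t: 10.73
eef_pos: [0.5672, -0.1314, 0.1831]
eef_rot: [[-0.14, 0.99, -0.001], [0.99, 0.14, -0.001], [-0.001, -0.001, -1.0]]
ft_force: [-0.2, -0.6, 0.4]
gripper_width: 0.0005
```

```bash
cat >> h.py <<'E'
def tw():
    s=state(); p=s['eef_pos']; print('mach',(p@MX).round(4),(p@MY).round(4),p[2].round(4),'f along y',(s['ft_force']@MY).round(2),'fx',(s['ft_force']@MX).round(2),s['ft_force'][2].round(2),s['wrist_torque'].round(3))
E
python3 -c "
from h import *
tw()
p=.5431*MX-.195*MY;p[2]=.183;print(plan(p,98.05))"
```

```text
mach 0.5431 -0.2095 0.1831 f along y -0.59 fx -0.26 0.4 [-0.137  0.067  0.045]
[0.0146, -0.0002, 0.0, -0.0001, 0.0002, -0.0]
```

Request:
jog_arm(deltas=[[0.008,0,0,0,0,0],[0.016,0,0,0,0,0],[0.019,0,0,0,0,0],[0.022,0,0,0,0,0],[0.025,0,0,0,0,0],[0.028,0,0,0,0,0],[0.031,0,0,0,0,0],[0.034,0,0,0,0,0],[0.037,0,0,0,0,0],[0.039,0,0,0,0,0],[0.04,0,0,0,0,0]])

```text
t: 11.65
eef_pos: [0.5615, -0.0915, 0.1829]
eef_rot: [[-0.14, 0.99, -0.001], [0.99, 0.14, -0.001], [-0.001, -0.001, -1.0]]
ft_force: [1.8, -3.3, 2.8]
gripper_width: 0.0005
```

```bash
python3 - <<'E'
from h import *
tw()
# tower position from top view: pad / nut relative to hoop
i,K,T=cam('top'); save('t3.png',cv2.resize(i[130:230,260:430],None,fx=4,fy=4,interpolation=cv2.INTER_CUBIC))
i,K,T=cam('wrist'); save('w7.png',i); np.savez('w7',i=i,K=K,T=T)
a=cv2.imread('pics/w1.png')[:,321,::-1]
g=i.max(2)
for ay in(-.047,-.03,-.02,-.013):
    q=.5431*MX+ay*MY; q[2]=.175; print(ay,proj(K,T,q).round(1))
E
```

```text
mach 0.5431 -0.1692 0.1829 f along y -3.56 fx 1.31 2.76 [-0.754 -0.178  0.013]
-0.047 [322.    0.5]
-0.03 [322.1 -36.9]
-0.02 [322.1 -59.9]
-0.013 [322.1 -76.4]
```

The drag of about 3.6 N is as expected, so the tower is sliding. I approach in shorter steps.

Request:
jog_arm(deltas=[[0.0015,0,0,0,0,0],[0.003,0,0,0,0,0],[0.0045,0,0,0,0,0],[0.006,0,0,0,0,0],[0.0075,0,0,0,0,0],[0.0085,0,0,0,0,0],[0.0095,0,0,0,0,0]])

```text
t: 12.33
eef_pos: [0.5599, -0.0818, 0.1826]
eef_rot: [[-0.14, 0.99, -0.001], [0.99, 0.14, -0.001], [-0.0, -0.002, -1.0]]
ft_force: [1.4, -4.5, 1.0]
gripper_width: 0.001
```

```bash
python3 -c "
from h import *
tw()"
```

```text
mach 0.5429 -0.1594 0.1826 f along y -4.64 fx 0.75 1.03 [-0.745 -0.263  0.005]
```

Request:
jog_arm(deltas=[[0.0004,0,0,0,0,0],[0.0008,0,0,0,0,0],[0.0012,0,0,0,0,0],[0.0015,0,0,0,0,0]])

```text
t: 12.67
eef_pos: [0.5597, -0.0803, 0.1826]
eef_rot: [[-0.14, 0.99, -0.001], [0.99, 0.14, -0.001], [-0.0, -0.002, -1.0]]
ft_force: [0.8, -3.9, 1.7]
gripper_width: 0.0006
```

```bash
python3 -c "
from h import *
tw()"
```

```text
mach 0.5429 -0.1579 0.1826 f along y -3.94 fx 0.27 1.73 [-0.765 -0.207  0.004]
```

Request:
jog_arm(deltas=[[0.0004,0,0,0,0,0],[0.0008,0,0,0,0,0],[0.0012,0,0,0,0,0],[0.0015,0,0,0,0,0]])

```text
t: 13.0
eef_pos: [0.5595, -0.0788, 0.1826]
eef_rot: [[-0.14, 0.99, -0.002], [0.99, 0.14, -0.001], [-0.0, -0.002, -1.0]]
ft_force: [1.5, -3.4, 2.2]
gripper_width: 0.0006
```

```bash
python3 -c "
from h import *
tw()"
```

```text
mach 0.5429 -0.1563 0.1826 f along y -3.57 fx 0.99 2.18 [-0.706 -0.241 -0.042]
```

Request:
jog_arm(deltas=[[0.0004,0,0,0,0,0],[0.0008,0,0,0,0,0],[0.001,0,0,0,0,0]])

```text
t: 13.25
eef_pos: [0.5594, -0.0778, 0.1826]
eef_rot: [[-0.14, 0.99, -0.001], [0.99, 0.14, -0.001], [-0.0, -0.002, -1.0]]
ft_force: [1.3, -4.3, 1.0]
gripper_width: 0.0003
```

```bash
python3 -c "
from h import *
tw()"
```

```text
mach 0.5429 -0.1553 0.1826 f along y -4.42 fx 0.71 0.98 [-0.774 -0.291 -0.018]
```

Request:
jog_arm(deltas=[[0.0004,0,0,0,0,0],[0.0008,0,0,0,0,0],[0.001,0,0,0,0,0]])

```text
t: 13.5
eef_pos: [0.5593, -0.0773, 0.1826]
eef_rot: [[-0.14, 0.99, -0.001], [0.99, 0.14, -0.002], [-0.001, -0.001, -1.0]]
ft_force: [2.7, -6.6, 0.9]
gripper_width: 0.0004
```

```bash
python3 -c "
from h import *
tw()"
```

```text
mach 0.5429 -0.1549 0.1826 f along y -6.94 fx 1.72 0.93 [-1.292 -0.364  0.026]
```

Request:
jog_arm(deltas=[[0.0004,0,0,0,0,0],[0.0008,0,0,0,0,0],[0.001,0,0,0,0,0]])

```text
t: 13.75
eef_pos: [0.5593, -0.0772, 0.1826]
eef_rot: [[-0.139, 0.99, -0.001], [0.99, 0.139, -0.003], [-0.003, -0.001, -1.0]]
ft_force: [1.9, -7.3, 0.8]
gripper_width: 0.0006
```

```bash
python3 -c "
from h import *
tw()"
```

```text
mach 0.5429 -0.1548 0.1826 f along y -7.46 fx 0.87 0.79 [-1.44  -0.356 -0.011]
```

Force jumped from 4 to 7.4 N while the finger stalled at y -0.155 (predicted -0.1535). The pad is on the frame, stretched about 0.4 mm. Back off, up, and look.

Request:
jog_arm(deltas=[[-0.006,0,0,0,0,0],[-0.014,0,0,0,0,0],[-0.014,0,-0.02,0,0,0],[-0.014,0,-0.06,0,0,0],[0.0,0,-0.1,0,0,0],[0.04,0,-0.14,0,0,0],[0.079,0,-0.147,0,0,0],[0.079,0,-0.147,0,0,0],[0.079,0,-0.147,0,0,0]])

```text
t: 14.5
eef_pos: [0.5487, 0.0041, 0.3313]
eef_rot: [[-0.143, 0.99, 0.002], [0.99, 0.143, -0.002], [-0.002, 0.001, -1.0]]
ft_force: [0.4, -0.8, 0.1]
gripper_width: 0.0007
```

```bash
python3 - <<'E'
from h import *
i,K,T,f=look('w8.png'); print('tip',f)
for v in range(186,262,2): print(v,*i[v,321],end=' | ')
gray=((i.min(2)>130)).astype(np.uint8); gray[:60]=0; gray[190:]=0; gray[:,290:]=gray[:,290:]; 
n,l,st,c=cv2.connectedComponentsWithStats(gray)
for k in range(1,n):
    if 150<st[k,4]<1500 and 290<c[k,0]<350: print('hub?',st[k],c[k],(ray(K,T,c[k],.18)@MY).round(4))
tw()
save('w8c.png',cv2.resize(i[60:270,220:430],None,fx=2.8,fy=2.8,interpolation=cv2.INTER_CUBIC))
E
```

```text
knob blob [ 239   65  105   71 2180] tip mach [0.4634 0.0268]
tip [0.46336857 0.02679407]
186 165 185 194 | 188 165 185 193 | 190 168 189 197 | 192 165 185 194 | 194 141 151 157 | 196 105 40 46 | 198 142 40 44 | 200 159 42 46 | 202 160 41 45 | 204 162 37 41 | 206 143 79 78 | 208 111 112 109 | 210 183 180 174 | 212 234 235 230 | 214 240 243 238 | 216 240 244 241 | 218 241 246 245 | 220 197 203 211 | 222 30 74 133 | 224 30 83 154 | 226 32 73 136 | 228 43 44 47 | 230 70 75 85 | 232 45 47 53 | 234 47 48 54 | 236 48 50 53 | 238 47 51 47 | 240 50 54 52 | 242 92 102 105 | 244 92 103 107 | 246 90 101 104 | 248 92 102 106 | 250 89 99 103 | 252 40 53 76 | 254 24 51 93 | 256 24 54 95 | 258 26 53 95 | 260 25 54 96 | hub? [299  60  46  22 848] [321.03301887  69.50235849] 0.0276
hub? [296  86  51  53 335] [324.08656716 108.90746269] -0.0083
hub? [311 103  21  22 362] [320.92541436 113.50276243] -0.0126
hub? [301 182  41   8 328] [321.  185.5] -0.0842
mach 0.5433 -0.0743 0.3296 f along y -0.33 fx -1.0 -0.07 [-0.052  0.074 -0.004]
```

View pics/w8c.png

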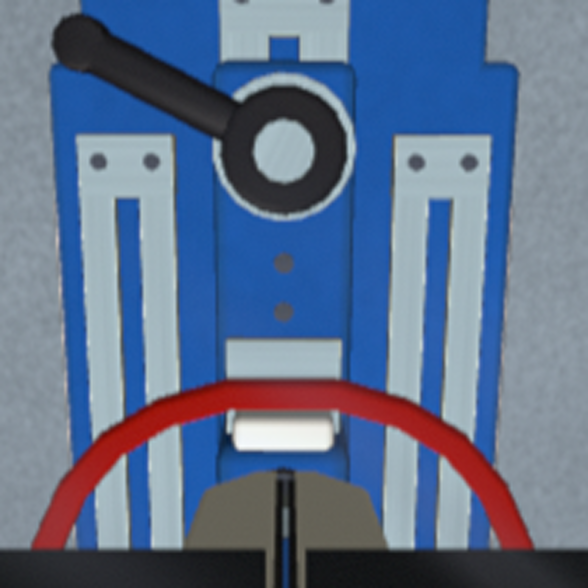

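The crop shows the white pad's face meeting the red hoop. The hub moved 33.7 mm outwards and the knob is still at 0.466 rad. Next I close it from the other side of the wing, with the axis now at y = -0.0133.

```bash
python3 -c "
from h import *
print(push(.466,-.045,z=.24,ay=-.0133)); print(push(.466,-.045,z=.137,ay=-.0133))"
```

```text
[0.0527, -0.0829, 0.0895, -0.0004, 0.0003, -0.1755]
[0.053, -0.0828, 0.1925, -0.0004, 0.0003, -0.1755]
```

Request:
jog_arm(deltas=[[0.053,-0.083,0.0,0,0,-0.1755],[0.053,-0.083,0.02,0,0,-0.1755],[0.053,-0.083,0.05,0,0,-0.1755],[0.053,-0.083,0.07,0,0,-0.1755],[0.053,-0.083,0.09,0,0,-0.1755],[0.053,-0.083,0.09,0,0,-0.1755],[0.053,-0.083,0.09,0,0,-0.1755],[0.053,-0.083,0.09,0,0,-0.1755],[0.053,-0.083,0.09,0,0,-0.1755],[0.053,-0.083,0.09,0,0,-0.1755]])

```text
t: 15.38
eef_pos: [0.4578, 0.0417, 0.2375]
eef_rot: [[-0.949, 0.316, -0.004], [0.316, 0.949, -0.003], [0.003, -0.004, -1.0]]
ft_force: [0.6, 0.3, -0.1]
gripper_width: 0.0006
```

```bash
python3 -c "
from h import *
tw(); print(state()['joints'])
print(push(.466,-.045,z=.24,ay=-.0133)); print(push(.466,-.045,z=.137,ay=-.0133))"
```

```text
mach 0.4591 -0.0228 0.2375 f along y 0.2 fx 0.62 -0.05 [-0.01  -0.006 -0.024]
[-0.01819658 -0.26598737  1.7909176  -0.00295918  1.62076686 -1.26765222]
[-0.0007, 0.0012, -0.0025, -0.0006, -0.0005, 0.0006]
[-0.001, 0.0016, 0.1005, -0.0006, -0.0005, 0.0006]
```

Request:
jog_arm(deltas=[[-0.001,0.001,0.025,0,0,0],[-0.001,0.001,0.05,0,0,0],[-0.001,0.001,0.075,0,0,0],[-0.001,0.001,0.09,0,0,0],[-0.001,0.001,0.1,0,0,0],[-0.001,0.001,0.1,0,0,0],[-0.001,0.001,0.1,0,0,0]])

```text
t: 15.97
eef_pos: [0.4582, 0.0416, 0.1371]
eef_rot: [[-0.948, 0.318, -0.006], [0.318, 0.948, -0.003], [0.004, -0.005, -1.0]]
ft_force: [0.2, -0.0, 0.7]
gripper_width: 0.0004
```

```bash
python3 - <<'E'
from h import *
tw()
print(push(.466,-.03,z=.137,ay=-.0133))
for th in np.arange(.5,1.61,.1): print(round(th,2),push(th,-.021,z=.137,ay=-.0133))
E
```

```text
mach 0.4595 -0.023 0.1371 f along y -0.04 fx 0.16 0.72 [-0.035 -0.044 -0.016]
[-0.0003, 0.0161, 0.0, -0.0007, -0.0007, 0.0003]
0.5 [0.0004, 0.0275, -0.0, -0.0007, -0.0007, 0.0057]
0.6 [0.0019, 0.0347, -0.0001, -0.0008, -0.0007, 0.0216]
0.7 [0.0026, 0.0419, -0.0001, -0.0008, -0.0006, 0.0375]
0.8 [0.0027, 0.0492, -0.0001, -0.0008, -0.0006, 0.0535]
0.9 [0.002, 0.0565, -0.0002, -0.0009, -0.0005, 0.0694]
1.0 [0.0006, 0.0637, -0.0002, -0.0009, -0.0005, 0.0853]
1.1 [-0.0015, 0.0707, -0.0002, -0.0009, -0.0005, 0.1012]
1.2 [-0.0043, 0.0774, -0.0003, -0.001, -0.0004, 0.1171]
1.3 [-0.0078, 0.0838, -0.0003, -0.001, -0.0004, 0.133]
1.4 [-0.0119, 0.0899, -0.0004, -0.001, -0.0003, 0.1489]
1.5 [-0.0166, 0.0955, -0.0004, -0.001, -0.0003, 0.1649]
1.6 [-0.0218, 0.1006, -0.0005, -0.0011, -0.0002, 0.1808]
```

Request:
jog_arm(deltas=[[0,0.008,0,0,0,0],[0,0.016,0,0,0,0],[0,0.022,0,0,0,0.003],[0.0005,0.0275,0,0,0,0.0057],[0.001,0.031,0,0,0,0.0137],[0.002,0.0345,0,0,0,0.0216],[0.0025,0.042,0,0,0,0.0375],[0.0025,0.049,0,0,0,0.0535],[0.002,0.0565,0,0,0,0.0694],[0.0005,0.0635,0,0,0,0.0853],[0.0005,0.064,0,0,0,0.0853]])

```text
t: 16.88
eef_pos: [0.4794, 0.1037, 0.1381]
eef_rot: [[-0.65, 0.76, -0.003], [0.76, 0.65, -0.003], [0.0, -0.005, -1.0]]
ft_force: [0.4, -1.2, 2.8]
gripper_width: 0.0002
```

```bash
python3 - <<'E'
from h import *
tw()
for th in np.arange(1.0,1.61,.1): print(round(th,2),push(th,-.021,z=.137,ay=-.0133))
E
```

```text
mach 0.4891 0.0356 0.1381 f along y -1.21 fx 0.21 2.8 [-0.258  0.002  0.038]
1.0 [-0.0002, -0.0021, 0.0011, -0.0007, -0.0, -0.0007]
1.1 [0.0016, 0.005, 0.0011, -0.0007, 0.0, 0.0152]
1.2 [0.0026, 0.0122, 0.0011, -0.0007, 0.0001, 0.0312]
1.3 [0.003, 0.0195, 0.001, -0.0007, 0.0001, 0.0471]
1.4 [0.0026, 0.0268, 0.001, -0.0007, 0.0001, 0.063]
1.5 [0.0014, 0.034, 0.001, -0.0007, 0.0002, 0.0789]
1.6 [-0.0004, 0.0411, 0.0009, -0.0007, 0.0002, 0.0948]
```

Request:
jog_arm(deltas=[[0.001,0.002,0.001,0,0,0.008],[0.0015,0.005,0.001,0,0,0.015],[0.002,0.0085,0.001,0,0,0.023],[0.0025,0.012,0.001,0,0,0.031],[0.003,0.016,0.001,0,0,0.039],[0.003,0.0195,0.001,0,0,0.047],[0.003,0.023,0.001,0,0,0.055],[0.0025,0.027,0.001,0,0,0.063],[0.002,0.0305,0.001,0,0,0.071],[0.0015,0.034,0.001,0,0,0.079],[0.0005,0.0375,0.001,0,0,0.087],[0.0005,0.0375,0.001,0,0,0.087]])

```text
t: 17.88
eef_pos: [0.5082, 0.129, 0.138]
eef_rot: [[-0.161, 0.987, -0.002], [0.987, 0.161, -0.003], [-0.002, -0.003, -1.0]]
ft_force: [-1.4, -0.2, 2.9]
gripper_width: 0.0003
```

```bash
python3 - <<'E'
from h import *
tw()
print(push(1.55,-.05,z=.137,ay=-.0133)); p=np.array((.55,.0,.33)); print(plan(p,98))
E
```

```text
mach 0.5212 0.0566 0.138 f along y 0.01 fx -1.42 2.9 [-0.161  0.269 -0.021]
[-0.0003, -0.0297, 0.001, -0.0005, 0.0003, 0.0001]
[-0.1345, 0.0199, -0.1918, -0.0005, 0.0003, 0.0035]
```

Request:
jog_arm(deltas=[[0,-0.012,0,0,0,0],[0,-0.025,-0.01,0,0,0],[0,-0.025,-0.05,0,0,0],[0,-0.025,-0.09,0,0,0],[-0.03,0,-0.13,0,0,0],[-0.07,0.02,-0.17,0,0,0.0035],[-0.11,0.02,-0.192,0,0,0.0035],[-0.134,0.02,-0.192,0,0,0.0035],[-0.134,0.02,-0.192,0,0,0.0035],[-0.134,0.02,-0.192,0,0,0.0035]])

```text
t: 18.72
eef_pos: [0.5513, -0.0023, 0.3321]
eef_rot: [[-0.139, 0.99, 0.001], [0.99, 0.139, -0.003], [-0.003, 0.0, -1.0]]
ft_force: [0.9, 0.2, 0.3]
gripper_width: 0.0003
```

```bash
python3 - <<'E'
from h import *
i,K,T,f=look('w9.png'); v=f-[.5431,-.0133]; print('tip',f,np.linalg.norm(v),np.arctan2(v[1],-v[0]))
gray=((i.min(2)>130)).astype(np.uint8); gray[:60]=0; gray[190:]=0
n,l,st,c=cv2.connectedComponentsWithStats(gray)
for k in range(1,n):
    if 150<st[k,4]<1500 and 290<c[k,0]<350: print('hub?',st[k],c[k],(ray(K,T,c[k],.18)@MY).round(4))
for q in range(190,226,2): print(q,*i[q,321],end=' | ')
j=cv2.imread('pics/w8.png')[:,:,::-1]
tw()
E
```

```text
knob blob [ 298    8   44  121 2304] tip mach [0.5401 0.0754]
tip [0.54010031 0.0754359 ] 0.08878658918705719 1.537004521770059
hub? [297  60  14  15 197] [303.16243655  66.92385787] 0.023
hub? [327  60  16  15 225] [334.33777778  66.6       ] 0.0233
hub? [294  82  51  50 329] [320.00303951 106.82674772] -0.0132
hub? [309  96  21  22 360] [318.97777778 106.40833333] -0.0128
hub? [299 174  41  14 534] [319.03558052 180.98689139] -0.0865
190 127 36 41 | 192 157 40 45 | 194 159 44 48 | 196 160 43 48 | 198 156 51 53 | 200 106 104 104 | 202 153 152 148 | 204 222 221 214 | 206 238 240 235 | 208 239 243 238 | 210 239 244 243 | 212 239 242 240 | 214 62 81 118 | 216 32 80 145 | 218 33 87 163 | 220 34 58 103 | 222 61 64 70 | 224 77 83 93 | mach 0.5449 -0.0775 0.3307 f along y -1.13 fx -0.03 -1.06 [-0.074  0.01  -0.022]
```

```bash
python3 -c "
from h import *
finish_job()"
```

```text
the job is handed in; nothing more can be done
```

The head tower is locked with its white pad against the inside of the frame's head, and the job is handed in; no verdict was reported.

- **What I did:** I swung the knob open from 1.42 to 0.47 rad. I then pushed the tower out about 34 mm until the push force rose from about 4 N to 7.5 N. That rise means the pad was on the frame with a stretch of about 0.4 mm. Finally I turned the knob tight from the other side of its wing.
- **Last checks (wrist camera):**
  - The knob reads 1.54 rad.
  - The hub did not move during tightening (y -0.0128 m against -0.0126 m before).
  - The pad's face works out at y -0.0978 m against -0.0977 m for the inside of the frame.
  - The arm is clear above the machine, with wrist force readings within noise (about 1 N), at roughly 19 s of the 61 s.
- **What disagreed:** My first two tries at the knob passed over the wing without touching it. The real fingertips sit about 17–19 mm above the reported TCP, so I worked that much lower afterwards.
- **Not re-checked:** I did not measure the loose things on the bench again, but nothing was near them.

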